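# Sweep the rejected bushings off the granite plate

## Robot

A 6-joint arm with a two-finger parallel gripper is mounted at the origin on the work surface. World frame = base frame: x ahead of the robot, y to its left, z up, the work surface at z = 0. Lengths are in m, angles in rad, forces in N, time in s.
With the tool pointing down it reaches from about 0.375 to 0.9 m from the base axis. Payload 3.1 kg.
Tool frame: the origin (TCP) lies at the very end of the fingers, on their centre line; the grasp point (between the pads) lies 19 mm behind it (manip.tcp_to_grasp is the distance from the TCP to the grasp point, in m); z points along the fingers, y is the line along which they close (so a half turn about z gives the same grasp; the last joint's range is limited). The gripper opens to 85 mm and grips with 20 to 120 N. Pads are 22 mm wide; open, the fingers measure 114 mm over their backs; the gripper's body (76 mm by 85 mm) begins 54 mm behind the grasp point. The pads swing forward as they close: fully open they stand 13 mm farther back than shut.
Start: joints at [0.941, 0.527, 1.433, -0, 1.181, -0.178], TCP at [0.273, 0.562, 0.195] pointing down, gripper open.
Joint ranges: [-3.08, 3.08], [-0.75, 2.2], [0.22, 2.44], [-1.43, 4.57], [0, 2.65], [-2.85, 2.85]. Speed limits (rad/s): [2.79, 2.79, 3.14, 3.14, 3.14, 3.14].

## Interface

Orientations are given as a unit quaternion [x, y, z, w].
In Python, from station import manip gives the robot as it stands. The module is installed in compiled form; this text tells all that it offers.
- The arm moves only by the tool step_arm, never from a script. Its argument "commands" is one flat list of numbers, 6 for each row, row after row: the shift along the tool's x, y, z in m, then the turn, a rotation vector about the tool's x, y, z in degrees. A call has exactly 10 rows; each row is the pose to reach, as a shift and turn from the pose commanded when the call began, along the tool's axes at that moment; what a row does not reach only later rows make up. A row lasts 1/10 s, in which the tool goes at most 50 mm and 8.59 degrees, less where a joint would pass 70% of its speed; a pose out of reach is approached as far as the arm can. A call with a gripper value outside its range is refused whole. "jaw" is the opening in per cent of the stroke, from 0 (shut) to 100 (fully open), set as the call begins (left out, the last holds). The fingers move at their own pace and stop on an object; "grip_force" is the grip in N (left out, the last holds). Time passes only in rows, so rows that repeat a pose let the fingers close, or fill a call up. It gives the time, the measured TCP pose, the force, the opening and the grip force at its end, in the units of the state.
- manip.sense(): the state, without advancing time (a new reading comes with each control period).
- manip.snapshot(name): name is "side" or "top"; returns a dict with "pixels" (400x640x3 uint8, blue, green, red), "fx", "fy", "cx", "cy" (pixels), "R" (3x3) and "t" (3): a world point X has camera coordinates R X + t. Camera axes: x right, y down, z forward; pixel columns grow to the right and rows downward; lengths in m; the calibration is good to about 2 mm. A picture is of the moment at which its call begins. There is no depth.
- manip.sign_off(): hands the job in; it is judged then, once.
The state is a dict: "t": time; "q": joint angles; "qd": joint speeds; "tau": joint torques, N m; "tcp_pos": TCP position; "tool_rot": TCP orientation; "force": force on the tool from outside, world axes, zero at the start; "ft_torque": the same for the moment, N m; "finger_gap": opening from 0.0 (shut) to 1.0 (fully open); "gripper_force": force on a finger pad.
Only numpy, scipy, OpenCV 4.12 (cv2) and the standard library are available. Lean on these libraries where they do the work, as an engineer would, in place of code of your own. Each camera call takes 0.05 s, during which the arm holds its last target. There are 200 camera calls.

## Task

The four brass hex bushings standing on the granite plate failed inspection: sweep them across the plate with your fingertips and off its edge into the red reject tray, without picking any of them up. Leave the steel setting ring and the gauge block standing where they are on the plate, and do not disturb the good bushings in the green tray or anything else on the bench.

Things in the scene. Friction and masses are not known exactly. Their poses are not given: they have to be found in the camera images.
- plate: dark granite surface plate, 250 mm (its x) by 400 mm (its y) by 70 mm high, fixed; origin at the centre of its underside, on the bench. Its flat bare top is 70 mm above the bench. A tray is docked at each of its two short ends (at y = +200 mm and y = -200 mm in its frame), 3 mm from the plate; red and green may be at either end.
- plate_top (a point): centre of the top face of the plate, axes as the plate's. The rejects stand in two rows of two along its long sides, 66 to 87 mm off its long middle line (its y axis), at least 75 mm apart in a row and up to 130 mm from its middle along y; the setting ring and the gauge block stand between the rows, within 8 mm of the middle line.
- red_tray: red open plastic tray for rejects, outside 200 mm (its x) by 140 mm (its y) by 60 mm high, walls and floor 4 mm, fixed, parallel to the plate; origin at the centre of its underside, on the bench. Its rim is 10 mm lower than the top of the plate, so that parts pushed over that end of the plate drop in. It is narrower than the plate (250 mm) and may stand up to 15 mm off the plate's centre line: beside it is a gap down to the bench. Empty at the start.
- green_tray: green open tray for good parts, same size and build as the red one, docked at the other end of the plate, with two good bushings in it; origin at the centre of its underside, on the bench.
- bushing1_mid (a point): brass hexagon bushing with a smooth 16 mm bore, 24 mm across flats (27.7 mm across corners), 14 mm high, about 35 g; loose, standing flat on the granite plate, a reject; pushed near its foot it slides without tipping. This point is its centre, half-way up (7 mm above the plate while it stands there); z along the bore.
- bushing2_mid (a point): brass hexagon bushing with a smooth 16 mm bore, 24 mm across flats (27.7 mm across corners), 14 mm high, about 35 g; loose, standing flat on the granite plate, a reject; pushed near its foot it slides without tipping. This point is its centre, half-way up (7 mm above the plate while it stands there); z along the bore.
- bushing3_mid (a point): brass hexagon bushing with a smooth 16 mm bore, 24 mm across flats (27.7 mm across corners), 14 mm high, about 35 g; loose, standing flat on the granite plate, a reject; pushed near its foot it slides without tipping. This point is its centre, half-way up (7 mm above the plate while it stands there); z along the bore.
- bushing4_mid (a point): brass hexagon bushing with a smooth 16 mm bore, 24 mm across flats (27.7 mm across corners), 14 mm high, about 35 g; loose, standing flat on the granite plate, a reject; pushed near its foot it slides without tipping. This point is its centre, half-way up (7 mm above the plate while it stands there); z along the bore.
- ring_mid (a point): steel setting ring (master ring gauge), outside diameter 40 mm, 18 mm high, 140 g, loose, lying flat on the plate near its long middle line; this point is its centre, half-way up (9 mm above the plate); z upward. Must stay.
- block_mid (a point): bright steel gauge block, 9 mm (its x) by 35 mm (its y), 30 mm high, 75 g, loose, standing upright on the plate near its long middle line; this point is its centre, half-way up (15 mm above the plate); z upward. Must stay, and is easily knocked over.
- good1_mid (a point): brass hexagon bushing with a smooth 16 mm bore, 24 mm across flats (27.7 mm across corners), 14 mm high, about 35 g; loose, a good part lying in the green tray; this point is its centre, half-way up. Leave it there.
- good2_mid (a point): brass hexagon bushing with a smooth 16 mm bore, 24 mm across flats (27.7 mm across corners), 14 mm high, about 35 g; loose, a good part lying in the green tray; this point is its centre, half-way up. Leave it there.
- caliper: digital caliper, 235 mm long (its y), 15 mm thick, loose, lying on the bench to the left of the plate; origin under the middle of its beam. Leave it.
- bottle: white bottle with a blue cap, 54 mm in diameter, 130 mm high, loose, standing on the bench to the right of the plate; origin at the centre of its underside. Leave it.
Mind the look-alikes: they are no part of the job. Several things have the shape of the red_tray; the one meant has the colours described above. What is shaped like the part that bears ring_mid but orange is not meant.

How it is judged:
By the outcome, as a careful person would: the job done as asked, in the order asked, and still so for the second after the job is handed in, with the robot touching nothing.
It also fails if it takes over 62 s, if anything falls off the work surface, if the arm or the gripper's body presses on something with over 40 N, if the wrist force passes 120 N, or if a joint passes its speed limit or range.

## Working session

There is one attempt and no reset: what is moved stays moved. The work goes in short steps, Python scripts to look and compute and a tool call to move; the robot and the scene stay as the last step left them, time stands still between calls to the robot, and variables do not carry over. Pictures are saved under pics/ and viewed, at most 10 in all, crops included, and the job is handed in when it is done.

Besides the shell and the picture viewer there is one more tool, called as name(argument=value, ...), one argument or row to a line, values as JSON. step_arm: Moves the arm, as the interface text tells. Its arguments: {"type":"object","properties":{"commands":{"type":"array","items":{"type":"number"}},"jaw":{"type":"number"},"grip_force":{"type":"number"}},"required":["commands"]}

```bash
mkdir -p pics; python3 - <<'E'
from station import manip
import cv2,pickle
d={}
for n in("top","side"):
    s=manip.snapshot(n);d[n]=s;cv2.imwrite(f"pics/{n}0.png",s["pixels"]);print(n,s["fx"],s["cx"],s["cy"],s["R"],s["t"])
pickle.dump(d,open("d0.pkl","wb"))
s=manip.sense();print(s)
E
```

```text
top 471.09191405414964 317.0905533583403 202.34283437645024 [[-0.01592127 -0.99983596 -0.00863548]
 [-0.98543547  0.01715317 -0.16918245]
 [ 0.16930283  0.00581611 -0.98554692]] [0.01376224 0.52051285 1.30647368]
side 490.37254698795124 322.0587356101196 202.43657578724336 [[-0.86295156 -0.50520788 -0.00892222]
 [-0.35686673  0.62187895 -0.69707439]
 [ 0.35771602 -0.59835739 -0.71694329]] [0.42035224 0.24433255 1.53481401]
{'t': 0.1, 'q': array([ 9.40513507e-01,  5.28377527e-01,  1.43379340e+00, -1.53040130e-05,
        1.18144141e+00, -1.78509720e-01]), 'qd': array([-7.63138457e-04, -3.20814726e-03, -2.64118888e-03,  4.56853404e-04,
       -1.76048248e-03, -9.58602067e-05]), 'tau': array([ 2.04352256e-05, -4.43303740e+01, -1.78587002e+01, -2.25183976e-04,
        3.87108594e-03, -1.22416535e-05]), 'tcp_pos': array([0.27239176, 0.56169824, 0.1939228 ]), 'tool_rot': array([ 2.23967526e-01,  9.74596084e-01, -9.31173146e-04, -3.90830957e-04]), 'force': array([ 0.07264307,  0.34417019, -0.02472272]), 'ft_torque': array([ 0.00720157, -0.03315585,  0.01625391]), 'gripper_force': 0.0, 'finger_gap': 0.9992563065495136}
```

View pics/top0.png

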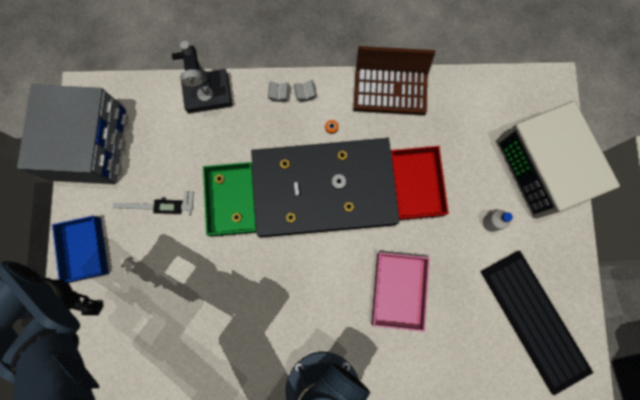

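View pics/side0.png

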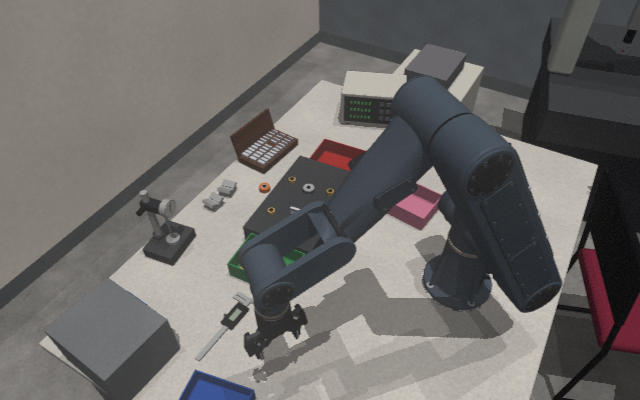

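Candidates: red tray is docked at (419,183); the look-alikes are pink (400,290), blue (80,248) and green (230,200), which is docked at the other end. The rejects are at (285,163), (342,155), (291,217) and (349,207). The good bushings are at (219,179) and (236,217). The ring is at (339,181), with an orange look-alike at (331,127), and the block is at (296,188). Next I'll check these in a close crop.

```bash
python3 - <<'E'
import cv2,pickle
s=pickle.load(open("d0.pkl","rb"))["top"]
c=s["pixels"][130:245,198:456]
c=cv2.resize(c,None,fx=3.1,fy=3.1,interpolation=cv2.INTER_CUBIC);cv2.imwrite("pics/crop0.png",c)
p=s["pixels"].astype(int);b,g,r=p[...,0],p[...,1],p[...,2]
import numpy as np
m=((r-b>50)&(g-b>25)&(r>90)).astype(np.uint8);m[:130]=0;m[245:]=0;m[:,:198]=0;m[:,456:]=0
n,l,st,ce=cv2.connectedComponentsWithStats(m)
for i in range(1,n):
  if st[i,4]>5:print("brass",ce[i],st[i])
for nm,m in(("red",(r>100)&(g<50)&(b<50)),("plate",(r<75)&(g<75)&(b<75)),("bright",(b>120))):
  m=m.astype(np.uint8);m[:137]=0;m[240:]=0;m[:,:198 if nm!="bright" else 265]=0;m[:,456 if nm!="bright" else 385:]=0
  if nm=="bright": m[:150]=0;m[222:]=0
  n,l,st,ce=cv2.connectedComponentsWithStats(m)
  for i in range(1,n):
    if st[i,4]>15:print(nm,ce[i],st[i], cv2.boxPoints(cv2.minAreaRect(np.argwhere(l==i)[:,::-1].astype(np.float32))).tolist() if st[i,4]>800 else "")
E
```

```text
brass [331.11538462 130.80769231] [326 130  11   3  26]
brass [342.03703704 155.05555556] [338 151   9   9  54]
brass [284.16666667 163.55555556] [280 159   9  10  54]
brass [219.10638298 178.53191489] [215 175   9   8  47]
brass [348.359375 206.296875] [344 202  10  10  64]
brass [236.03571429 216.96428571] [232 213   9   9  56]
brass [290.390625 217.140625] [286 213  10  10  64]
red [416.38759124 184.82810219] [ 391  150   57   68 2740] [[390.7507629394531, 150.505859375], [439.1129455566406, 144.74844360351562], [447.3158264160156, 213.65286254882812], [398.9536437988281, 219.4102783203125]]
plate [323.61097257 187.86989423] [  244   139   156    98 11629] [[236.6802520751953, 151.48361206054688], [391.5819396972656, 137.40164184570312], [399.48358154296875, 224.31967163085938], [244.58187866210938, 238.40164184570312]]
plate [431.296875 169.75625 ] [394 148  52  64 320] 
plate [214.51341682 190.24865832] [204 164  46  69 559] 
bright [338.54205607 180.95327103] [333 175  12  13 107] 
bright [295.95652174 187.97826087] [294 182   5  13  46]
```

View pics/crop0.png

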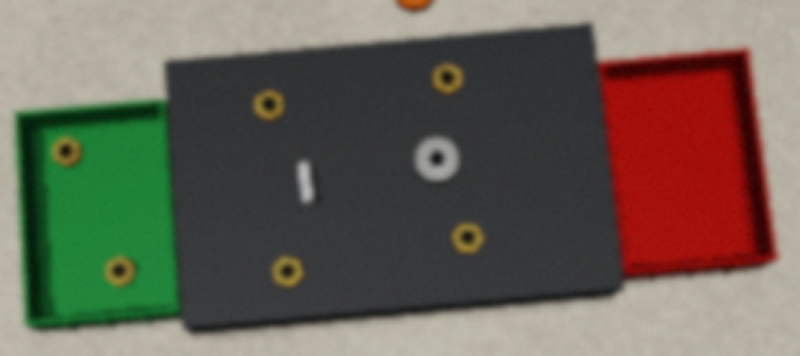

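Crop (3.1x, offset 198,130): plate corners are about (166,62), (592,26), (621,285) and (183,322). Red tray rim corners are (748,51) and (775,262), and its plate end runs from (600,64) to (623,277). Rejects, ring and block are as listed.

```bash
cat > h.py <<'E'
import numpy as np,pickle
def world(s,u,v,z):
    d=s["R"].T@np.array([(u-s["cx"])/s["fx"],(v-s["cy"])/s["fy"],1]);o=-s["R"].T@s["t"]
    return o+d*(z-o[2])/d[2]
E
python3 - <<'E'
from h import *
s=pickle.load(open("d0.pkl","rb"))["top"]
print(-s["R"].T@s["t"])
P={}
for n,u,v,z in[("TL",166,62,.07),("TR",592,26,.07),("BR",621,285,.07),("BL",183,322,.07),("BLb",187,330,.0),("rTR",748,51,.06),("rBR",775,262,.06),("rTL",600,64,.06),("rBL",623,277,.06)]:
    P[n]=world(s,198+u/3.1,130+v/3.1,z)[:2];print(n,P[n].round(4))
for a,b in("TL TR","BL BR","TL BL","TR BR","rTR rBR","rTL rTR","rBL rBR"):
  pass
E
python3 - <<'E'
from h import *
s=pickle.load(open("d0.pkl","rb"))["top"]
w=lambda u,v,z:world(s,198+u/3.1,130+v/3.1,z)[:2]
TL,TR,BR,BL=[w(*a,.07) for a in((166,62),(592,26),(621,285),(183,322))]
rTR,rBR,rTL,rBL=[w(*a,.06) for a in((748,51),(775,262),(600,64),(623,277))]
L=lambda a,b:(np.linalg.norm(b-a).round(4),np.degrees(np.arctan2(*(b-a)[::-1])).round(2))
print("top",L(TL,TR),"bot",L(BL,BR),"left",L(BL,TL),"right",L(BR,TR),"ry",L(rBR,rTR),L(rTL,rTR),L(rBL,rBR))
c=(TL+TR+BR+BL)/4
yaw=np.mean([np.arctan2(*(TL-TR)[::-1]),np.arctan2(*(BL-BR)[::-1])])-np.pi/2
ex=np.array([np.cos(yaw),np.sin(yaw)]);ey=np.array([-ex[1],ex[0]])
print("c",c,"yaw",np.degrees(yaw))
f=lambda p:np.round([(p-c)@ex,(p-c)@ey],4)
for n,p in(("rTR",rTR),("rBR",rBR),("rTL",rTL),("rBL",rBL)):print(n,f(p))
for n,u,v,z in[("b1",284.5,163.3,.084),("b2",342.1,155,.084),("b3",290.5,217.1,.084),("b4",348.5,206.4,.084),("ring",338.6,181,.088),("block",296,188,.095),("g1",219.3,178.6,.018),("g2",236.2,217,.018)]:
    p=world(s,u+.0,v+.0,z)[:2];print(n,p.round(4),f(p))
E
```

```text
[ 0.29196125 -0.00276706  1.37577159]
TL [0.672  0.1906]
TR [ 0.6993 -0.2047]
BR [ 0.4569 -0.2207]
BL [0.4302 0.1735]
BLb [0.4299 0.1791]
rTR [ 0.6755 -0.3503]
rBR [ 0.4768 -0.3629]
rTL [ 0.6655 -0.2121]
rBL [ 0.4654 -0.2245]
top (np.float64(0.3963), np.float64(-86.05)) bot (np.float64(0.3951), np.float64(-86.12)) left (np.float64(0.2424), np.float64(4.05)) right (np.float64(0.2429), np.float64(3.77)) ry (np.float64(0.1991), np.float64(3.63)) (np.float64(0.1385), np.float64(-85.87)) (np.float64(0.1389), np.float64(-85.3))
c [ 0.56457573 -0.01529953] yaw 3.914599455246878
rTR [ 0.0878 -0.3418]
rBR [-0.1113 -0.3408]
rTL [ 0.0873 -0.2033]
rBL [-0.1132 -0.2019]
b1 [0.6273 0.0951] [0.0701 0.1059]
b2 [ 0.6486 -0.0681] [ 0.0802 -0.0584]
b3 [0.4737 0.0791] [-0.0842  0.1004]
b4 [ 0.5009 -0.0822] [-0.0681 -0.0624]
ring [ 0.5726 -0.0562] [ 0.0052 -0.0414]
block [0.5534 0.0627] [-0.0059  0.0785]
g1 [0.6014 0.2931] [0.0578 0.3052]
g2 [0.486  0.2416] [-0.0609  0.2616]Traceback (most recent call last):
  File "<stdin>", line 7, in <module>
ValueError: too many values to unpack (expected 2)
```

```bash
cat >> h.py <<'E'
from scipy.spatial.transform import Rotation as Ro
C=np.array([.5646,-.0153]);YAW=3.9
def goto(px,py,z,yaw=0):
    "target in plate xy, world z, tool yaw (deg, rel. plate); prints shift (mm) and rotvec (deg) in tool axes"
    from station import manip
    s=manip.sense();R=Ro.from_quat(s["tool_rot"])
    w=np.r_[C+Ro.from_euler("z",YAW,degrees=True).as_matrix()[:2,:2]@[px,py],z]
    T=Ro.from_euler("z",YAW+yaw,degrees=True)*Ro.from_matrix(np.array([[0,1,0],[1,0,0],[0,0,-1.]]))
    rv=(R.inv()*T).as_rotvec(degrees=True)
    print("shift mm",(R.inv().apply(w-s["tcp_pos"])*1e3).round(1),"rot",rv.round(2),"t",s["t"],"F",s["force"].round(1))
E
python3 -c "
from h import *
goto(.0885,-.018,.16,-11.2)"
```

```text
shift mm [-600.5 -363.1   34.4] rot [-1.100e-01  5.000e-02  7.142e+01] t 0.1 F [ 0.1  0.3 -0. ]
```

step_arm(
  commands=[-0.04,-0.024,0,0,0,7.1,-0.08,-0.048,0,0,0,14.2,-0.12,-0.072,0,0,0,21.3,-0.16,-0.096,0,0,0,28.4,-0.2,-0.12,0,0,0,35.5,-0.24,-0.144,0,0,0,42.6,-0.28,-0.168,0,0,0,49.7,-0.32,-0.192,0,0,0,56.8,-0.36,-0.216,0,0,0,63.9,-0.4,-0.24,0,0,0,71.4],
  jaw=20,
)

```text
t: 1.1
tcp_pos: [0.5284, 0.17, 0.1945]
tool_rot: [0.752, 0.659, -0.0, -0.0]
force: [1.5, 0.2, -0.6]
finger_gap: 0.199
gripper_force: 0.0
```

```bash
python3 -c "
from h import *
goto(.0885,-.018,.16,-11.2)"
```

```text
shift mm [-178.8  150.7   34.4] rot [-0.04  0.   -0.3 ] t 1.1 F [ 1.5  0.2 -0.6]
```

step_arm(
  commands=[-0.03,0.025,0.01,0,0,0,-0.06,0.05,0.02,0,0,0,-0.09,0.075,0.03,0,0,0,-0.12,0.1,0.034,0,0,0,-0.15,0.125,0.034,0,0,0,-0.178,0.15,0.034,0,0,0,-0.178,0.15,0.06,0,0,0,-0.178,0.15,0.08,0,0,0,-0.178,0.15,0.09,0,0,0,-0.178,0.15,0.09,0,0,0],
)

```text
t: 2.1
tcp_pos: [0.6524, -0.0235, 0.1027]
tool_rot: [0.751, 0.661, -0.001, -0.002]
force: [-0.2, -0.7, 0.6]
finger_gap: 0.2
gripper_force: 0.0
```

```bash
python3 - <<'E'
from h import *
import cv2
from station import manip
goto(.0885,-.018,.074,-11.2)
a=manip.snapshot("top")["pixels"][110:240,230:410];b=manip.snapshot("side")["pixels"][130:270,220:410]
a=cv2.resize(a,(540,390),interpolation=2);b=cv2.resize(b,(540,398),interpolation=2)[:390]
cv2.imwrite("pics/a1.png",cv2.resize(np.hstack([a,b]),(800,289)))
E
```

```text
shift mm [-3.5  2.3 28.7] rot [-0.26 -0.02  0.02] t 2.1 F [-0.2 -0.7  0.6]
```

View pics/a1.png

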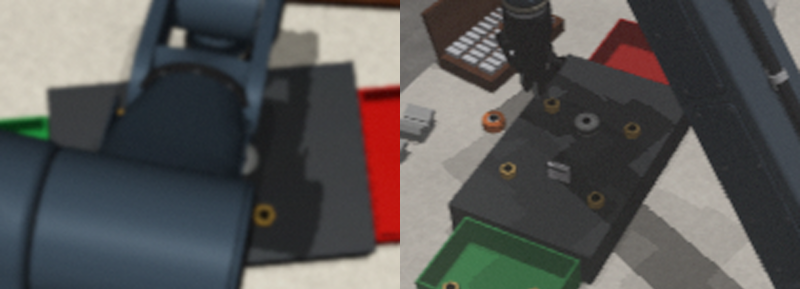

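```bash
python3 - <<'E'
from h import *
s=pickle.load(open("d0.pkl","rb"))["side"]
for n,p in(("b2",[.6486,-.0681,.084]),("tcp",[.6524,-.0235,.1027]),("b1",[.6273,.0951,.084]),("b4",[.5009,-.0822,.084]),("b3",[.4737,.0791,.084]),("ring",[.5726,-.0562,.088])):
    c=s["R"]@p+s["t"];u=s["fx"]*c[0]/c[2]+s["cx"];v=s["fy"]*c[1]/c[2]+s["cy"]
    print(n,round(u,1),round(v,1),"crop",round(400+(u-220)*2.105),round((v-130)*2.105))
import cv2
a=s["pixels"][150:240,240:360];cv2.imwrite("pics/s0c.png",cv2.resize(a,None,fx=6,fy=6,interpolation=2))
E
```

```text
b2 292.4 177.7 crop 552 100
tcp 284.3 181.0 crop 535 107
b1 271.4 208.7 crop 508 166
b4 330.4 189.7 crop 632 126
b3 313.1 222.7 crop 596 195
ring 308.8 186.3 crop 587 118
```

View pics/s0c.png

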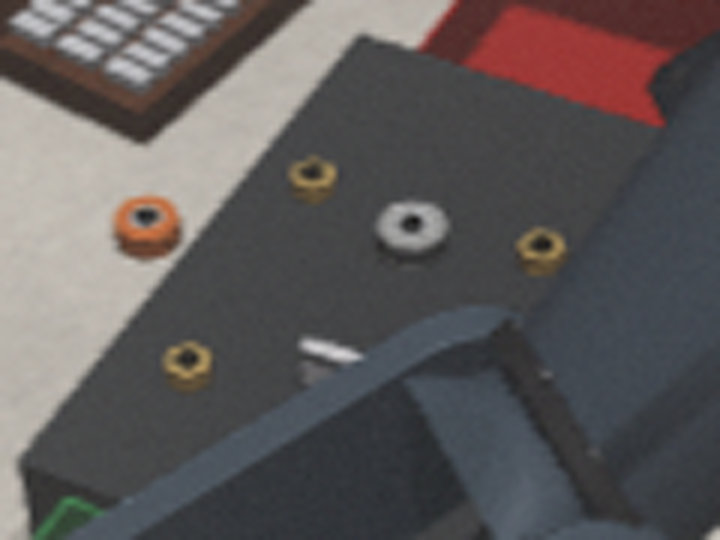

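The side crop puts all the parts within about 1 px of the top-view positions, and the fingertips are just behind the far-right bushing. Lowering now.

step_arm(
  commands=[-0.001,0.002,0.006,0,0,0,0,0.002,0.012,0,0,0,0,0.002,0.018,0,0,0,0,0.002,0.024,0,0,0,0,0.002,0.027,0,0,0,0,0.002,0.0285,0,0,0,-0.006,0.002,0.0285,0,0,0,-0.012,0.002,0.0285,0,0,0,-0.018,0.002,0.0285,0,0,0,-0.024,0.002,0.0285,0,0,0],
)

```text
t: 3.2
tcp_pos: [0.6532, -0.0488, 0.0766]
tool_rot: [0.751, 0.661, 0.0, 0.0]
force: [-0.4, -0.3, 0.7]
finger_gap: 0.198
gripper_force: 0.0
```

```bash
python3 - <<'E'
from h import *
import cv2
from station import manip
goto(.045,-.238,.074,-11.2)
s=manip.snapshot("side")
cv2.imwrite("pics/a2.png",cv2.resize(s["pixels"][140:230,240:360],None,fx=6,fy=6,interpolation=2))
E
```

```text
shift mm [-202.8   -1.7    2.6] rot [ 0.03  0.01 -0.01] t 3.2 F [-0.4 -0.3  0.7]
```

View pics/a2.png

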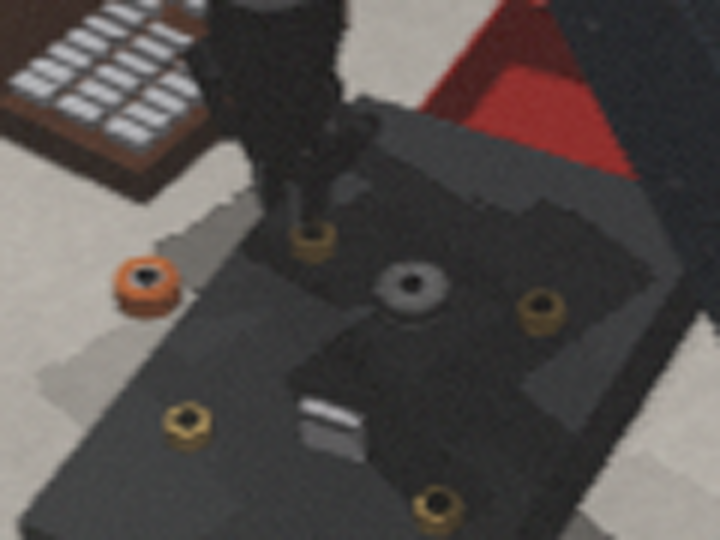

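```bash
python3 - <<'E'
from h import *
import cv2
from station import manip
s0=pickle.load(open("d0.pkl","rb"))["side"]
s1=manip.snapshot("side");st=manip.sense()
def proj(s,p):
    c=s["R"]@p+s["t"];return np.array([s["fx"]*c[0]/c[2]+s["cx"],s["fy"]*c[1]/c[2]+s["cy"]])
def draw(s,tcp,q,gap,x0,y0):
    im=s["pixels"][y0:y0+75,x0:x0+65].astype(float);im=np.clip((im/255)**.5*255,0,255).astype(np.uint8)
    im=cv2.resize(im,None,fx=6,fy=6,interpolation=2);R=Ro.from_quat(q)
    for o in([0,gap/2,0],[0,-gap/2,0],[0,gap/2+.0145,0],[0,-gap/2-.0145,0]):
        u=(proj(s,np.array(tcp)+R.apply(o))-[x0,y0])*6+3;print(u)
        cv2.circle(im,tuple(int(k) for k in u),2,(0,0,255),-1)
    return im
a=draw(s0,[.2724,.5617,.1939],[.224,.9746,0,0],.085,245,290)
b=draw(s1,st["tcp_pos"],st["tool_rot"],.017,260,135)
cv2.imwrite("pics/cmp.png",np.hstack([a,b]))
print(st["tcp_pos"])
E
```

```text
[115.78542075 453.52514773]
[302.63848429 340.47598002]
[ 82.84303405 473.45583191]
[333.48541004 321.81308408]
[163.49171023 278.99714848]
[185.34649525 290.93305777]
[144.99530349 268.89540495]
[204.13343368 301.19347409]
[ 0.65309908 -0.04923     0.07648991]
```

View pics/cmp.png

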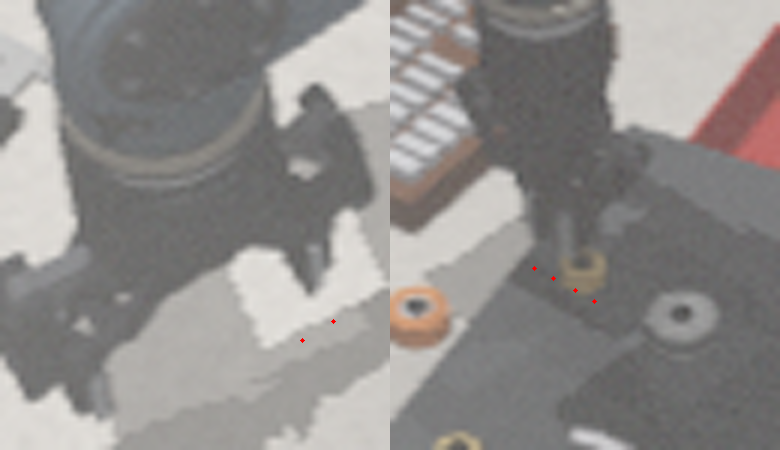

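The picture shows the fingertips about 6 px higher than the TCP projects, and they don't hide the bushing. A small nudge will show whether they really make contact.

step_arm(
  commands=[-0.004,0,0.002,0,0,0,-0.008,0,0.002,0,0,0,-0.012,0,0.002,0,0,0,-0.016,0,0.002,0,0,0,-0.02,0,0.002,0,0,0,-0.024,0,0.002,0,0,0,-0.028,0,0.002,0,0,0,-0.028,0,0.002,0,0,0,-0.028,0,0.002,0,0,0,-0.028,0,0.002,0,0,0],
)

```text
t: 4.3
tcp_pos: [0.6495, -0.0755, 0.0743]
tool_rot: [0.751, 0.661, 0.0, -0.0]
force: [0.2, 0.2, 0.4]
finger_gap: 0.196
gripper_force: 0.0
```

```bash
python3 - <<'E'
from h import *
import cv2
from station import manip
goto(.045,-.238,.074,-11.2)
s=manip.snapshot("side");t=manip.snapshot("top")
a=np.clip((s["pixels"][135:235,240:345]/255.)**.5*255,0,255).astype(np.uint8)
b=np.clip((t["pixels"][130:245,265:400]/255.)**.5*255,0,255).astype(np.uint8)
cv2.imwrite("pics/a3.png",np.hstack([cv2.resize(a,(420,400),interpolation=2),cv2.resize(b,(380,400),interpolation=2)]))
E
```

```text
shift mm [-175.8   -1.5    0.3] rot [-0.01 -0.01  0.02] t 4.3 F [0.2 0.2 0.4]
```

View pics/a3.png

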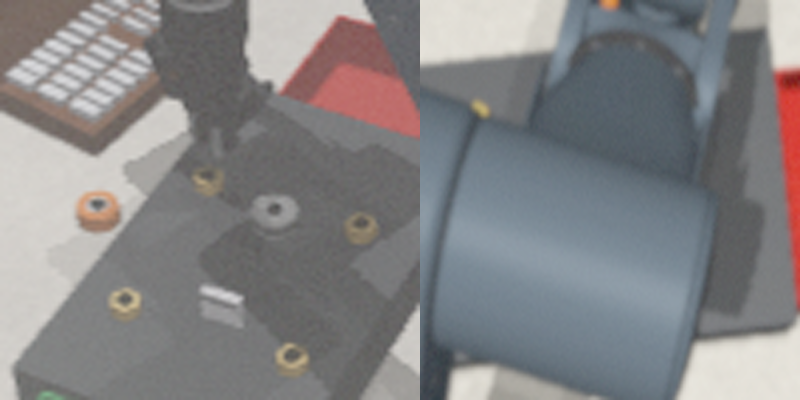

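The nudge passed over the bushing without contact: it is still at crop (207,180) and the fingertips are at (213,155). So the tips sit well above the reported TCP. I'll back off and lower while feeling for the plate.

step_arm(
  commands=[0.01,-0.001,0,0,0,0,0.02,-0.001,0,0,0,0,0.03,-0.001,0,0,0,0,0.04,-0.001,0,0,0,0,0.046,-0.001,0,0,0,0,0.046,-0.001,0.002,0,0,0,0.046,-0.001,0.004,0,0,0,0.046,-0.001,0.006,0,0,0,0.046,-0.001,0.008,0,0,0,0.046,-0.001,0.008,0,0,0],
)

```text
t: 5.4
tcp_pos: [0.654, -0.0303, 0.0658]
tool_rot: [0.751, 0.661, -0.0, -0.0]
force: [-0.0, 0.7, 0.3]
finger_gap: 0.198
gripper_force: 0.0
```

```bash
python3 -c "
from h import *
from station import manip
print(manip.tcp_to_grasp)
goto(.045,-.238,.066,-11.2)"
```

```text
0.0187
shift mm [-2.212e+02 -1.000e-01 -2.000e-01] rot [-0.05 -0.   -0.02] t 5.4 F [-0.   0.7  0.3]
```

step_arm(
  commands=[0,0,0.001,0,0,0,0,0,0.002,0,0,0,0,0,0.003,0,0,0,0,0,0.004,0,0,0,0,0,0.005,0,0,0,0,0,0.006,0,0,0,0,0,0.007,0,0,0,0,0,0.008,0,0,0,0,0,0.009,0,0,0,0,0,0.009,0,0,0],
)

```text
t: 6.4
tcp_pos: [0.6542, -0.0299, 0.0571]
tool_rot: [0.751, 0.661, -0.0, -0.0]
force: [0.5, 0.9, 0.3]
finger_gap: 0.199
gripper_force: 0.0
```

```bash
python3 - <<'E'
from h import *
import cv2
from station import manip
s=manip.snapshot("side");st=manip.sense();print(st["tcp_pos"],st["force"])
c=s["R"]@(st["tcp_pos"]+np.array([0,0,.0]))+s["t"];print(s["fx"]*c[0]/c[2]+s["cx"],s["fy"]*c[1]/c[2]+s["cy"])
a=np.clip((s["pixels"][145:215,255:325]/255.)**.5*255,0,255).astype(np.uint8)
cv2.imwrite("pics/a4.png",cv2.resize(a,None,fx=8,fy=8,interpolation=2))
E
```

```text
[ 0.65429445 -0.02991316  0.05721198] [ 1.30841395  0.43705446 -0.1103582 ]
285.6349280053766 189.0528160637199
```

View pics/a4.png

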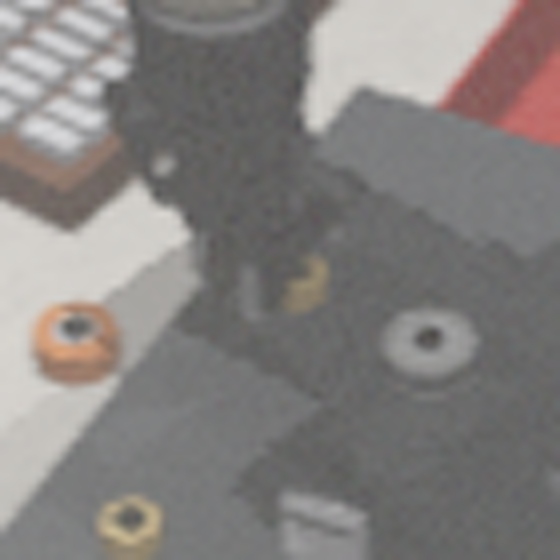

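step_arm(
  commands=[0,0,0.001,0,0,0,0,0,0.002,0,0,0,0,0,0.003,0,0,0,0,0,0.004,0,0,0,0,0,0.005,0,0,0,0,0,0.006,0,0,0,0,0,0.007,0,0,0,0,0,0.0075,0,0,0,0,0,0.008,0,0,0,0,0,0.008,0,0,0],
)

```text
t: 7.45
tcp_pos: [0.6543, -0.03, 0.0492]
tool_rot: [0.751, 0.661, -0.0, -0.0]
force: [-0.3, 0.3, 0.4]
finger_gap: 0.201
gripper_force: 0.0
```

step_arm(
  commands=[0,0,0.0005,0,0,0,0,0,0.001,0,0,0,0,0,0.0015,0,0,0,0,0,0.002,0,0,0,0,0,0.0025,0,0,0,0,0,0.003,0,0,0,0,0,0.0035,0,0,0,0,0,0.004,0,0,0,0,0,0.0045,0,0,0,0,0,0.005,0,0,0],
)

```text
t: 8.45
tcp_pos: [0.6543, -0.0299, 0.0443]
tool_rot: [0.751, 0.661, -0.0, 0.0]
force: [0.3, -0.4, 0.2]
finger_gap: 0.202
gripper_force: 0.0
```

```bash
python3 -c "
from h import *
goto(.045,-.238,.044,-11.2)"
```

```text
shift mm [-221.6   -0.6    0.3] rot [-0.    0.    0.02] t 8.45 F [ 0.3 -0.4  0.2]
```

step_arm(
  commands=[0,0,0.0005,0,0,0,0,0,0.001,0,0,0,0,0,0.0015,0,0,0,0,0,0.002,0,0,0,0,0,0.0025,0,0,0,0,0,0.003,0,0,0,0,0,0.003,0,0,0,0,0,0.003,0,0,0,0,0,0.003,0,0,0,0,0,0.003,0,0,0],
)

```text
t: 9.45
tcp_pos: [0.6544, -0.03, 0.0414]
tool_rot: [0.751, 0.661, 0.0, 0.0]
force: [0.2, -0.1, -0.1]
finger_gap: 0.199
gripper_force: 0.0
```

step_arm(
  commands=[-0.005,0,0,0,0,0,-0.01,0,0,0,0,0,-0.015,0,0,0,0,0,-0.02,0,0,0,0,0,-0.025,0,0,0,0,0,-0.03,0,0,0,0,0,-0.035,0,0,0,0,0,-0.04,0,0,0,0,0,-0.045,0,0,0,0,0,-0.045,0,0,0,0,0],
)

```text
t: 10.45
tcp_pos: [0.6486, -0.0754, 0.0413]
tool_rot: [0.751, 0.66, -0.0, 0.0]
force: [-0.6, 0.6, -0.7]
finger_gap: 0.198
gripper_force: 0.0
```

```bash
cat >> h.py <<'E'
import cv2
def brass(name="side"):
    from station import manip
    s=manip.snapshot(name);p=s["pixels"].astype(int);b,g,r=p[...,0],p[...,1],p[...,2]
    m=((r-b>25)&(r-b>.35*r)&(g-b>.18*r)&(r-g<.35*r)).astype(np.uint8)
    if name=="side": m[:145]=0;m[300:]=0;m[:,:262]=0;m[:,400:]=0
    else: m[:145]=0;m[240:]=0;m[:,:200]=0;m[:,460:]=0
    n,l,st,ce=cv2.connectedComponentsWithStats(m)
    for i in range(1,n):
        if st[i,4]>8:
            w=world(s,*ce[i],.078)[:2]-C;a=np.radians(YAW)
            print(name,ce[i].round(1),st[i,4],"plate",np.round([w@[np.cos(a),np.sin(a)],w@[-np.sin(a),np.cos(a)]],3))
E
python3 -c "
from h import *
goto(.045,-.238,.041,-11.2);brass();brass('top')"
```

```text
shift mm [-175.8   -0.5    0.4] rot [ 0.    0.01 -0.03] t 10.45 F [-0.6  0.6 -0.7]
side [330.1 192.5] 31 plate [-0.07  -0.055]
side [271.  210.8] 38 plate [0.07 0.11]
side [312.4 224.9] 38 plate [-0.084  0.105]
side [283.4 270.6] 36 plate [-0.09   0.306]
```

```bash
python3 - <<'E'
from h import *
from station import manip
p=manip.snapshot("side")["pixels"].astype(int)
print((p[...,2]-p[...,0])[164:192,280:312:1])
E
```

```text
[[11  9  1 -2  1  1  3  0  2  2  2  2  1  4 -2  1  1  2  3  2  3  1  0  1
  -1  1  1  1  2  0  0  0]
 [12 10  6 -1  3  1  1  0  3  0  2  0 -1  2  1  1  1 -1  1  0  0  0  1  2
   1  2  1 -1  2 -1  1  1]
 [11 13 11  3  3  2  0  0  0  0  3  2  2  3  1  1 -1  3  2  0  1  2  1  1
   1  1  3  3  2  1  0  2]
 [11 12 13  9  9  8  3  3  1  1  1  3  4  4  2  2 -1  1  0 -1 -2 -1  1  0
   1  0  0  0 -1  0 -1 -1]
 [12 13 11 12 12 12  5  3  2  3  3  3  0  1  2 -2  2  2  0  3  1  3  2  2
   2  0  3  0 -2 -1  2  3]
 [12 11 12 12 12 11 10  3  2  2  4  4  0  1  3 -1  1  2  2  0  2  2  0  2
   1  2  2  1  0 -1  2  1]
 [11 12 13 11  9  6  6  2  1  0  1  2  3  2  1  3  0  3  2  1  2  0  2  0
   1  0  1 -1  1  2  4  2]
 [13 12 12  9  7  7  7  0  0  0  2  2  3  5  1  3  1  2  2  1  2 -1  2  1
  -1 -1  3  1  1  1  0  2]
 [11  9  9  8  7  6  3  1  0  0  2  3  2  1  1  2  0  0  2  3  3  0  2  1
  -2  0 -2  0 -1  2  1 -1]
 [ 7  7  7  8  6  4  3  2  2 -2  1  3  2  2 -1 -1  1 -1  1  0  0  1 -1  1
   1 -2  0  2  1  1 -1 -1]
 [ 6  7  9  8  7  4  0  1  1  3  1  2  3 -1 -1  1  4  0  2  3  2  1 -2  2
   0  0  0  2  2
[... 1028 characters left out ...]
  3 -1  0  0  0  0  2 -2 -2  0  0  0  2  2  3  1  2  3 -1 -2  1  2
  -1  3 -1  1  0  1  0  2]
 [ 0 -1  1  0  0  0 -2  1 -1  0  0  0  0  1 -2  1  3  1  0  0  2  1  3  3
   0  0  1 -1  2  2  1  2]
 [ 0  0 -2  0  0  1 -3 -3  0 -3 -1 -2 -1 -1 -1  1  0 -1 -1  1  2 -2  1 -2
   1  0  2  4  2  1  1  1]
 [ 0 -2  0 -1 -3 -2 -1  0 -1 -1 -1 -1 -1  0  0  0 -1  0  1  1  1  2  3  1
   1 -1  0  1  1  0 -1  0]
 [-1 -1 -2 -1 -2 -3  0 -1 -1 -1 -1 -1 -2 -3  1  0  0  1  3  0  0  1  2  1
   2  1 -1  0  0  1  1  1]
 [-2 -1 -2 -1 -1 -2 -1 -1 -3 -3  1  0  1 -1  0  2  3  2  4  3  2  1  4 -1
   1  2  0  2  2  0  2  1]
 [ 0 -2 -2  0 -1 -2 -3  1  1  0  0 -1 -1  1  0  0  0  2  1  0  0  0  2  1
   0  2  2  1  1  1  1  0]]
```

The bushing moved with the fingers: a brass sliver is at (300,176), where the bushing was at (292,180). TCP z = 0.041 is therefore the working height, and I'll keep pushing.

step_arm(
  commands=[-0.01,0,0,0,0,0,-0.02,0,0,0,0,0,-0.03,0,0,0,0,0,-0.04,0,0,0,0,0,-0.05,0,0,0,0,0,-0.06,0,0,0,0,0,-0.07,0,0,0,0,0,-0.08,0,0,0,0,0,-0.09,0,0,0,0,0,-0.09,0,0,0,0,0],
)

```text
t: 11.6
tcp_pos: [0.6372, -0.1656, 0.0414]
tool_rot: [0.751, 0.66, -0.0, 0.0]
force: [0.0, 0.8, 0.8]
finger_gap: 0.202
gripper_force: 0.0
```

```bash
python3 -c "
from h import *
goto(.045,-.238,.041,-11.2);brass();brass('top')"
```

```text
shift mm [-84.8  -0.7   0.4] rot [ 0.03  0.03 -0.08] t 11.6 F [0.  0.8 0.8]
side [329.9 192.3] 26 plate [-0.07  -0.056]
side [271.  210.9] 37 plate [0.069 0.11 ]
side [312.5 224.8] 39 plate [-0.084  0.105]
side [283.5 270.7] 35 plate [-0.09   0.306]
top [219.  178.4] 74 plate [0.044 0.294]
top [236.4 217.1] 76 plate [-0.071  0.251]
```

step_arm(
  commands=[-0.01,0,0,0,0,0,-0.02,0,0,0,0,0,-0.03,0,0,0,0,0,-0.04,0,0,0,0,0,-0.05,0,0,0,0,0,-0.06,0,0,0,0,0,-0.07,0,0,0,0,0,-0.08,0,0,0,0,0,-0.088,0,0,0,0,0,-0.088,0,-0.03,0,0,0],
)

```text
t: 12.7
tcp_pos: [0.6226, -0.2509, 0.0673]
tool_rot: [0.751, 0.66, -0.002, -0.004]
force: [0.6, -0.1, -0.4]
finger_gap: 0.202
gripper_force: 0.0
```

```bash
python3 -c "
from h import *
goto(.072,.150,.11,-2.8);brass();brass('top')"
```

```text
shift mm [387.6 -46.8 -41. ] rot [-0.48 -0.23 -8.47] t 12.7 F [ 0.6 -0.1 -0.4]
side [329.8 192.9] 19 plate [-0.07  -0.053]
side [271.1 210.7] 36 plate [0.07 0.11]
side [312.5 224.8] 38 plate [-0.084  0.105]
side [283.4 270.5] 36 plate [-0.09   0.306]
top [284.5 163.5] 84 plate [0.071 0.106]
top [219.  178.5] 73 plate [0.044 0.294]
top [236.4 217.1] 75 plate [-0.071  0.251]
```

step_arm(
  commands=[0,0,-0.035,0,0,0,0.04,-0.005,-0.041,0,0,-1,0.085,-0.01,-0.041,0,0,-2,0.13,-0.016,-0.041,0,0,-3,0.175,-0.021,-0.041,0,0,-4,0.22,-0.027,-0.041,0,0,-5,0.265,-0.032,-0.041,0,0,-6,0.31,-0.038,-0.041,0,0,-7,0.355,-0.043,-0.041,0,0,-8,0.388,-0.047,-0.041,0,0,-8.5],
)

```text
t: 13.8
tcp_pos: [0.6281, 0.1427, 0.112]
tool_rot: [0.699, 0.715, 0.0, -0.0]
force: [0.8, -0.3, 1.1]
finger_gap: 0.201
gripper_force: 0.0
```

```bash
python3 -c "
from h import *
goto(.0727,.150,.041,-2.8);brass();brass('top')"
```

```text
shift mm [-3.4 -1.2 71. ] rot [-0.01 -0.03  0.26] t 13.8 F [ 0.8 -0.3  1.1]
side [329.8 192. ] 37 plate [-0.069 -0.057]
side [271.2 211. ] 28 plate [0.069 0.11 ]
side [312.6 225.6] 28 plate [-0.086  0.108]
side [283.2 270.7] 36 plate [-0.089  0.307]
top [284.5 163.5] 78 plate [0.071 0.106]
top [407.7 166.7] 49 plate [ 0.032 -0.24 ]
top [348.3 206.5] 88 plate [-0.067 -0.062]
top [290.4 217.3] 75 plate [-0.084  0.101]
```

Bushing 2 is in the red tray at (408,167). Now bushing 1.

step_arm(
  commands=[0,-0.001,0.015,0,0,0.2,0,-0.001,0.03,0,0,0.2,0,-0.001,0.045,0,0,0.2,0,-0.001,0.056,0,0,0.2,0,-0.001,0.064,0,0,0.2,0,-0.001,0.068,0,0,0.2,0,-0.001,0.0705,0,0,0.2,-0.007,-0.001,0.0705,0,0,0.2,-0.014,-0.001,0.0705,0,0,0.2,-0.02,-0.001,0.0705,0,0,0.2],
)

```text
t: 14.9
tcp_pos: [0.6286, 0.1189, 0.0424]
tool_rot: [0.701, 0.713, 0.0, 0.0]
force: [0.7, 0.3, -0.1]
finger_gap: 0.204
gripper_force: 0.0
```

```bash
python3 -c "
from h import *
goto(.0535,-.240,.041,-2.8)"
```

```text
shift mm [-370.    -0.8    1.5] rot [ 0.07  0.01 -0.1 ] t 14.9 F [ 0.7  0.3 -0.1]
```

step_arm(
  commands=[-0.01,-0.001,0.001,0,0,0,-0.02,-0.001,0.001,0,0,0,-0.03,-0.001,0.001,0,0,0,-0.04,-0.001,0.001,0,0,0,-0.05,-0.001,0.001,0,0,0,-0.06,-0.001,0.001,0,0,0,-0.07,-0.001,0.001,0,0,0,-0.08,-0.001,0.001,0,0,0,-0.09,-0.001,0.001,0,0,0,-0.1,-0.001,0.001,0,0,0],
)

```text
t: 15.9
tcp_pos: [0.6288, 0.0189, 0.0408]
tool_rot: [0.701, 0.713, 0.0, -0.0]
force: [-0.0, 1.4, 1.2]
finger_gap: 0.201
gripper_force: 1.0
```

```bash
python3 -c "
from h import *
goto(.0535,-.240,.041,-2.8);brass();brass('top')"
```

```text
shift mm [-2.7e+02  7.0e-01 -2.0e-01] rot [-0.   -0.   -0.09] t 15.9 F [-0.   1.4  1.2]
side [329.9 192.3] 28 plate [-0.069 -0.056]
side [312.8 225.6] 27 plate [-0.087  0.108]
side [283.4 270.6] 35 plate [-0.09   0.306]
top [407.7 166.7] 49 plate [ 0.032 -0.24 ]
top [348.4 206.5] 79 plate [-0.067 -0.062]
```

step_arm(
  commands=[-0.01,0,0,0,0,0,-0.02,0,0,0,0,0,-0.03,0,0,0,0,0,-0.04,0,0,0,0,0,-0.05,0,0,0,0,0,-0.06,0,0,0,0,0,-0.07,0,0,0,0,0,-0.08,0,0,0,0,0,-0.09,0,0,0,0,0,-0.1,0,0,0,0,0],
)

```text
t: 17.0
tcp_pos: [0.6306, -0.0812, 0.0408]
tool_rot: [0.701, 0.713, 0.0, 0.0]
force: [-0.8, 0.8, -0.5]
finger_gap: 0.199
gripper_force: 0.1
```

step_arm(
  commands=[-0.01,0,0,0,0,0,-0.02,0,0,0,0,0,-0.03,0,0,0,0,0,-0.04,0,0,0,0,0,-0.05,0,0,0,0,0,-0.06,0,0,0,0,0,-0.07,0,0,0,0,0,-0.08,0,0,0,0,0,-0.09,0,0,0,0,0,-0.1,0,0,0,0,0],
)

```text
t: 18.0
tcp_pos: [0.6324, -0.1811, 0.0408]
tool_rot: [0.701, 0.713, -0.0, -0.0]
force: [-0.1, 0.5, 0.2]
finger_gap: 0.2
gripper_force: 0.1
```

```bash
python3 -c "
from h import *
goto(.0535,-.240,.041,-2.8);brass();brass('top')"
```

```text
shift mm [-70.1   0.7  -0.2] rot [-0.   -0.   -0.08] t 18.0 F [-0.1  0.5  0.2]
side [329.9 192.2] 27 plate [-0.069 -0.056]
side [312.5 224.8] 38 plate [-0.084  0.105]
side [283.3 270.5] 34 plate [-0.089  0.306]
top [219.  178.4] 74 plate [0.044 0.294]
top [236.4 217.1] 76 plate [-0.071  0.251]
```

step_arm(
  commands=[-0.01,0,0,0,0,0,-0.02,0,0,0,0,0,-0.03,0,0,0,0,0,-0.04,0,0,0,0,0,-0.05,0,0,0,0,0,-0.06,0,0,0,0,0,-0.07,0,0,0,0,0,-0.075,0,0,0,0,0,-0.075,0,0,0,0,0,-0.075,0,-0.035,0,0,0],
)

```text
t: 19.1
tcp_pos: [0.6296, -0.2529, 0.0708]
tool_rot: [0.701, 0.713, -0.001, -0.006]
force: [-0.9, 0.9, -0.0]
finger_gap: 0.202
gripper_force: 0.0
```

```bash
python3 -c "
from h import *
goto(-.068,-.018,.11,0);brass();brass('top')"
```

```text
shift mm [ 217.5 -128.3  -36.4] rot [-0.58 -0.4  -2.91] t 19.1 F [-0.9  0.9 -0. ]
side [330.1 192.6] 18 plate [-0.071 -0.055]
side [312.5 224.8] 38 plate [-0.084  0.105]
side [283.5 270.6] 37 plate [-0.09   0.306]
top [219.  178.4] 74 plate [0.044 0.294]
top [236.4 217.1] 76 plate [-0.071  0.251]
```

step_arm(
  commands=[0,0,-0.03,0,0,0,0.03,-0.018,-0.036,0,0,-1,0.06,-0.035,-0.036,0,0,-1.5,0.09,-0.053,-0.036,0,0,-2,0.12,-0.071,-0.036,0,0,-2.9,0.15,-0.088,-0.036,0,0,-2.9,0.18,-0.106,-0.036,0,0,-2.9,0.21,-0.124,-0.036,0,0,-2.9,0.218,-0.128,-0.036,0,0,-2.9,0.218,-0.128,-0.036,0,0,-2.9],
)

```text
t: 20.2
tcp_pos: [0.5012, -0.0382, 0.1119]
tool_rot: [0.682, 0.732, -0.0, -0.0]
force: [0.9, -0.9, 1.0]
finger_gap: 0.202
gripper_force: 0.0
```

```bash
python3 -c "
from h import *
goto(-.068,-.018,.041,0);brass();brass('top')"
```

```text
shift mm [ 0.5 -3.1 70.9] rot [-0.02 -0.01  0.16] t 20.2 F [ 0.9 -0.9  1. ]
side [330.  192.5] 25 plate [-0.07  -0.055]
side [312.5 224.8] 38 plate [-0.084  0.105]
side [283.4 270.7] 33 plate [-0.09   0.307]
top [407.7 166.7] 49 plate [ 0.032 -0.24 ]
top [398.3 169.8] 27 plate [ 0.025 -0.213]
top [219.  178.4] 74 plate [0.044 0.294]
top [349.6 202.9] 11 plate [-0.058 -0.067]
top [236.8 215. ] 40 plate [-0.065  0.249]
```

step_arm(
  commands=[0,-0.003,0.015,0,0,0,0,-0.003,0.03,0,0,0,0,-0.003,0.045,0,0,0,0,-0.003,0.056,0,0,0,0,-0.003,0.064,0,0,0,0,-0.003,0.068,0,0,0,0,-0.003,0.0705,0,0,0,-0.007,-0.003,0.0705,0,0,0,-0.014,-0.003,0.0705,0,0,0,-0.02,-0.003,0.0705,0,0,0],
)

```text
t: 21.3
tcp_pos: [0.5008, -0.0607, 0.0418]
tool_rot: [0.683, 0.731, 0.0, 0.001]
force: [-0.4, 0.0, -0.2]
finger_gap: 0.199
gripper_force: 0.1
```

```bash
python3 - <<'E'
from h import *
from station import manip
goto(-.068,-.240,.041,0);s=manip.snapshot("top")
for z in(.018,.06,.07):
  for u,v in((398.3,169.8),(407.7,166.7)):
    w=world(s,u,v,z)[:2]-C;a=np.radians(YAW);print(z,np.round([w@[np.cos(a),np.sin(a)],w@[-np.sin(a),np.cos(a)]],3))
p=s["pixels"].astype(int)
print("top g\n",p[160:176,390:416,1])
E
```

```text
shift mm [-199.1   -1.3    0.9] rot [0.07 0.04 0.  ] t 21.3 F [-0.4  0.  -0.2]
0.018 [ 0.039 -0.224]
0.018 [ 0.046 -0.253]
0.06 [ 0.029 -0.216]
0.06 [ 0.036 -0.244]
0.07 [ 0.027 -0.214]
0.07 [ 0.034 -0.242]
top g
 [[ 55  42  27  17  17  16  17  15  17  18  20  18  16  17  16  16  18  17
   20  21  18  17  17  17  18  16]
 [ 54  45  28  18  17  18  17  16  15  14  18  16  19  16  18  17  28  35
   39  39  30  24  19  18  16  17]
 [ 55  47  32  22  15  17  15  16  20  14  16  17  16  21  27  38  51  70
   81  79  62  43  27  19  19  17]
 [ 57  50  36  24  20  18  18  18  17  18  18  19  18  25  49  74  86 100
  111 110  97  76  50  27  19  18]
 [ 58  54  40  24  15  20  22  23  25  25  23  18  20  41  78 107 108  97
   95 100 108 104  81  46  23  16]
 [ 57  55  45  28  21  28  38  46  48  46  35  22  26  53  99 121 107  72
   55  65  91 112  99  60  26  17]
 [ 57  56  41  27  27  46  68  84  86  76  60  38  31  58 104 121 100  59
   31  42  77 109 106  65  26  17]
 [ 57  55  44  26  29  58  92 119 118 108  85  59  39  62 105 128 111  73
   48  54  88 113 108  66  28  18]
 [ 56  55  43 
[... 158 characters left out ...]
09 127 127
  123 124 126 113  84  45  23  19]
 [ 57  56  47  31  21  35  70 104 127 137 131 106  68  39  47  69  94 110
  116 113  98  75  50  29  22  17]
 [ 57  58  50  38  22  30  58  91 114 127 126 104  64  34  25  36  53  68
   76  70  55  36  25  20  19  18]
 [ 58  59  56  43  26  31  50  77  99 111 112  93  59  29  18  21  25  30
   34  30  24  19  18  16  19  15]
 [ 59  57  55  42  28  27  45  66  79  92  94  78  49  26  16  18  18  19
   21  15  15  18  17  14  17  14]
 [ 58  57  54  44  28  25  36  47  62  68  70  56  35  19  16  16  14  15
   18  18  16  19  18  15  19  14]
 [ 59  57  56  43  28  18  26  30  36  38  39  30  22  19  18  16  16  17
   16  15  17  16  18  18  15  16]]
```

Bushing 1 is past the rim and inside the tray, lying on its side next to bushing 2. Pushing bushing 4.

step_arm(
  commands=[-0.01,0,0.001,0,0,0,-0.02,0,0.001,0,0,0,-0.03,0,0.001,0,0,0,-0.04,0,0.001,0,0,0,-0.05,0,0.001,0,0,0,-0.06,0,0.001,0,0,0,-0.07,0,0.001,0,0,0,-0.08,0,0.001,0,0,0,-0.09,0,0.001,0,0,0,-0.1,0,0.001,0,0,0],
)

```text
t: 22.35
tcp_pos: [0.5071, -0.1603, 0.0403]
tool_rot: [0.683, 0.731, -0.0, -0.0]
force: [1.6, 0.6, -0.0]
finger_gap: 0.202
gripper_force: 0.2
```

step_arm(
  commands=[-0.01,0,0,0,0,0,-0.02,0,0,0,0,0,-0.03,0,0,0,0,0,-0.04,0,0,0,0,0,-0.05,0,0,0,0,0,-0.06,0,0,0,0,0,-0.07,0,0,0,0,0,-0.08,0,0,0,0,0,-0.09,0,0,0,0,0,-0.1,0,0,0,0,0],
)

```text
t: 23.35
tcp_pos: [0.5139, -0.2601, 0.0403]
tool_rot: [0.683, 0.731, -0.0, -0.0]
force: [0.3, -0.1, -0.2]
finger_gap: 0.204
gripper_force: 0.0
```

step_arm(
  commands=[-0.005,0,0,0,0,0,-0.005,0,-0.015,0,0,0,-0.005,0,-0.03,0,0,0,-0.005,0,-0.05,0,0,0,-0.005,0,-0.07,0,0,0,0.04,-0.002,-0.07,0,0,0,0.08,-0.004,-0.07,0,0,0,0.12,-0.006,-0.07,0,0,0,0.16,-0.008,-0.07,0,0,0,0.2,-0.01,-0.07,0,0,0],
)

```text
t: 24.35
tcp_pos: [0.4899, -0.059, 0.1104]
tool_rot: [0.683, 0.731, 0.0, -0.0]
force: [-0.0, 0.6, 0.2]
finger_gap: 0.2
gripper_force: 0.0
```

```bash
python3 -c "
from h import *
goto(-.0862,.143,.11,2.7);brass();brass('top')"
```

```text
shift mm [181.5  -8.7   0.5] rot [ 0.01 -0.01 -2.7 ] t 24.35 F [-0.   0.6  0.2]
side [312.5 224.8] 38 plate [-0.084  0.105]
side [283.4 270.6] 34 plate [-0.09   0.306]
top [407.7 166.7] 49 plate [ 0.032 -0.24 ]
top [398.3 169.8] 27 plate [ 0.025 -0.213]
top [219.  178.5] 73 plate [0.044 0.294]
top [402.6 205.6] 30 plate [-0.078 -0.213]
top [290.5 217.2] 90 plate [-0.084  0.101]
```

Bushing 4 is in the tray at (403,206). Bushing 3 is last, angled a little inward.

step_arm(
  commands=[0.04,-0.003,0,0,0,-1,0.08,-0.006,0,0,0,-2.5,0.12,-0.009,0,0,0,-4.5,0.15,-0.011,0,0,0,-6.5,0.17,-0.0115,0,0,0,-6.5,0.181,-0.0115,0,0,0,-6.5,0.181,-0.0115,0.015,0,0,-6.5,0.181,-0.0115,0.03,0,0,-6.5,0.181,-0.0115,0.04,0,0,-6.5,0.181,-0.0115,0.05,0,0,-6.5],
)

```text
t: 25.45
tcp_pos: [0.467, 0.1187, 0.0597]
tool_rot: [0.64, 0.768, 0.0, 0.0]
force: [-0.2, 0.5, 0.1]
finger_gap: 0.202
gripper_force: 0.0
```

```bash
python3 -c "
from h import *
goto(-.089,.143,.041,6.5);brass();brass('top')"
```

```text
shift mm [ 2.8 -0.5 18.7] rot [ 0.02  0.01 -0.04] t 25.45 F [-0.2  0.5  0.1]
side [283.5 270.5] 33 plate [-0.09   0.306]
top [407.8 166.7] 48 plate [ 0.032 -0.24 ]
top [398.3 169.8] 27 plate [ 0.025 -0.213]
top [219.  178.5] 73 plate [0.044 0.294]
top [402.6 205.7] 31 plate [-0.078 -0.213]
top [292.8 217.7] 37 plate [-0.086  0.094]
```

step_arm(
  commands=[0.002,0,0.006,0,0,0,0.002,0,0.012,0,0,0,0.002,0,0.016,0,0,0,0.002,0,0.0185,0,0,0,0,0,0.0185,0,0,0,-0.008,0,0.0185,0,0,0,-0.016,0,0.0185,0,0,0,-0.024,0,0.0185,0,0,0,-0.032,0,0.0185,0,0,0,-0.04,0,0.0185,0,0,0],
)

```text
t: 26.55
tcp_pos: [0.4739, 0.0791, 0.0419]
tool_rot: [0.64, 0.768, 0.0, 0.0]
force: [-1.1, 0.7, 0.4]
finger_gap: 0.201
gripper_force: 0.2
```

```bash
python3 -c "
from h import *
goto(-.0455,-.240,.041,6.5);brass();brass('top')"
```

```text
shift mm [-3.426e+02 -2.000e-01  9.000e-01] rot [ 0.01  0.   -0.01] t 26.55 F [-1.1  0.7  0.4]
side [283.4 270.8] 32 plate [-0.09   0.307]
top [407.7 166.7] 49 plate [ 0.032 -0.24 ]
top [398.3 169.8] 27 plate [ 0.025 -0.213]
top [219.  178.5] 73 plate [0.044 0.294]
top [402.6 205.7] 31 plate [-0.078 -0.213]
```

step_arm(
  commands=[-0.01,0,0.001,0,0,0,-0.02,0,0.001,0,0,0,-0.03,0,0.001,0,0,0,-0.04,0,0.001,0,0,0,-0.05,0,0.001,0,0,0,-0.06,0,0.001,0,0,0,-0.07,0,0.001,0,0,0,-0.08,0,0.001,0,0,0,-0.09,0,0.001,0,0,0,-0.1,0,0.001,0,0,0],
)

```text
t: 27.65
tcp_pos: [0.4919, -0.0192, 0.0408]
tool_rot: [0.64, 0.768, -0.0, -0.0]
force: [-0.7, 0.5, 0.5]
finger_gap: 0.197
gripper_force: 0.8
```

step_arm(
  commands=[-0.01,0,0,0,0,0,-0.02,0,0,0,0,0,-0.03,0,0,0,0,0,-0.04,0,0,0,0,0,-0.05,0,0,0,0,0,-0.06,0,0,0,0,0,-0.07,0,0,0,0,0,-0.08,0,0,0,0,0,-0.09,0,0,0,0,0,-0.1,0,0,0,0,0],
)

```text
t: 28.65
tcp_pos: [0.5099, -0.1175, 0.0408]
tool_rot: [0.64, 0.768, 0.0, -0.0]
force: [-0.4, 1.4, 1.6]
finger_gap: 0.197
gripper_force: 0.8
```

```bash
python3 -c "
from h import *
goto(-.0455,-.240,.041,6.5);brass();brass('top')"
```

```text
shift mm [-142.7   -0.2   -0.2] rot [-0.   -0.    0.01] t 28.65 F [-0.4  1.4  1.6]
side [283.3 270.6] 36 plate [-0.089  0.306]
top [407.8 166.8] 47 plate [ 0.032 -0.241]
top [398.1 169.6] 27 plate [ 0.026 -0.212]
top [219.  178.4] 74 plate [0.044 0.294]
top [402.3 206.1] 28 plate [-0.079 -0.212]
top [233.9 216.7] 32 plate [-0.069  0.258]
```

step_arm(
  commands=[-0.01,0,0,0,0,0,-0.02,0,0,0,0,0,-0.03,0,0,0,0,0,-0.04,0,0,0,0,0,-0.05,0,0,0,0,0,-0.06,0,0,0,0,0,-0.07,0,0,0,0,0,-0.08,0,0,0,0,0,-0.09,0,0,0,0,0,-0.1,0,0,0,0,0],
)

```text
t: 29.75
tcp_pos: [0.5281, -0.216, 0.0408]
tool_rot: [0.64, 0.768, -0.0, 0.0]
force: [0.6, -0.2, 0.0]
finger_gap: 0.201
gripper_force: 0.0
```

step_arm(
  commands=[-0.01,0,0,0,0,0,-0.02,0,0,0,0,0,-0.03,0,0,0,0,0,-0.04,0,0,0,0,0,-0.045,0,0,0,0,0,-0.045,0,0,0,0,0,-0.045,0,-0.03,0,0,0,-0.045,0,-0.07,0,0,0,-0.045,0,-0.11,0,0,0,-0.045,0,-0.15,0,0,0],
)

```text
t: 30.75
tcp_pos: [0.5355, -0.2584, 0.192]
tool_rot: [0.64, 0.769, 0.0, -0.001]
force: [0.5, -0.7, 0.3]
finger_gap: 0.201
gripper_force: 0.0
```

step_arm(
  commands=[0.04,0,0,0,0,0,0.08,0,0,0,0,0,0.12,0,0,0,0,0,0.16,0,0,0,0,0,0.2,0,0,0,0,0,0.24,0,0,0,0,0,0.28,0,0,0,0,0,0.32,0,0,0,0,0,0.36,0,0,0,0,0,0.4,0,0,0,0,0],
)

```text
t: 31.75
tcp_pos: [0.4625, 0.136, 0.1909]
tool_rot: [0.64, 0.768, -0.0, -0.0]
force: [0.3, 0.5, 0.5]
finger_gap: 0.204
gripper_force: 0.0
```

step_arm(
  commands=[0.04,0,0,0,0,0,0.08,0,0,0,0,0,0.12,0,0,0,0,0,0.16,0,0,0,0,0,0.2,0,0,0,0,0,0.24,0,0,0,0,0,0.28,0,0,0,0,0,0.28,0,0,0,0,0,0.28,0,0,0,0,0,0.28,0,0,0,0,0],
)

```text
t: 32.75
tcp_pos: [0.4126, 0.4084, 0.1906]
tool_rot: [0.64, 0.768, -0.001, -0.0]
force: [-0.6, -0.5, 0.1]
finger_gap: 0.201
gripper_force: 0.0
```

```bash
python3 - <<'E'
from h import *
from station import manip
brass('side');brass('top')
t=manip.snapshot("top")["pixels"][125:245,198:456];s=manip.snapshot("side")["pixels"][120:260,220:420]
f=lambda a,w,h:cv2.resize(np.clip((a/255.)**.6*255,0,255).astype(np.uint8),(w,h),interpolation=2)
A=f(t,640,298);B=f(s,414,290);B=np.hstack([B,np.zeros((290,226,3),np.uint8)])
cv2.imwrite("pics/end.png",np.vstack([A,B]));print(manip.sense()["t"])
E
```

```text
side [284.  271.8] 20 plate [-0.093  0.309]
top [407.7 166.8] 48 plate [ 0.032 -0.24 ]
top [398.3 169.8] 27 plate [ 0.025 -0.213]
top [219.  178.4] 74 plate [0.044 0.294]
top [407.4 185.4] 49 plate [-0.022 -0.233]
top [403.3 206.2] 29 plate [-0.08  -0.215]
top [236.3 217. ] 62 plate [-0.07   0.251]
32.95
```

View pics/end.png

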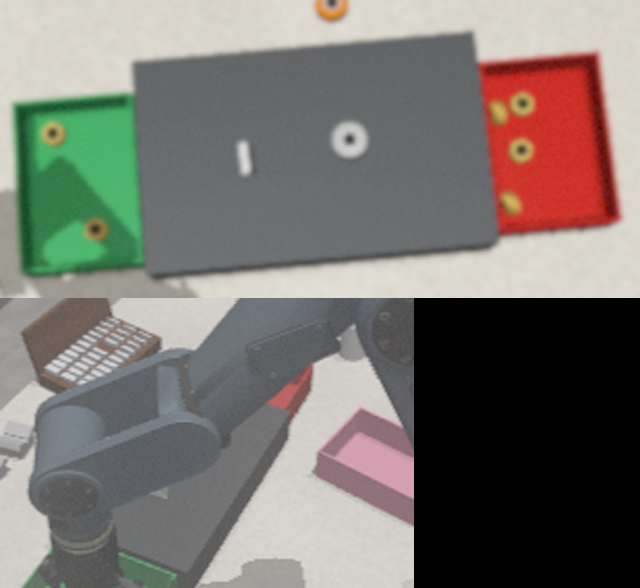

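The final picture shows all four rejects in the red tray, at (499,113), (522,103), (521,150) and (511,203). The ring (349,139) and block (245,158) are in place, and the good bushings are undisturbed.

```bash
python3 -c "
from station import manip
print(manip.sign_off())"
```

```text
the job is handed in; nothing more can be done
None
```

I swept all four reject bushings into the red tray and handed the job in at about 33 s; the final picture shows the ring, gauge block and good bushings where they were.

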